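# Press a filter cartridge home with a trigger clamp

### The arm

A 7-joint arm with a two-finger parallel gripper is mounted at the origin on the work surface. World frame = base frame: x ahead of the robot, y to its left, z up, the work surface at z = 0. Lengths are in m, angles in rad, forces in N, time in s.
With the tool pointing down it reaches from about 0.4 to 0.875 m from the base axis. Payload 19.3 kg.
Tool frame: the origin (TCP) lies midway between the tips of the shut fingers; the grasp point (between the pads) lies 19 mm behind it; z points along the fingers, y is the direction in which the jaws open and shut (so a half turn about z gives the same grasp; the last joint's range is limited). The gripper opens to 85 mm and grips with 20 to 120 N. Pads are 22 mm wide; open, the fingers measure 114 mm over their backs; the gripper's body (76 mm by 85 mm) begins 54 mm behind the grasp point. The pads swing forward as they close: fully open they stand 13 mm farther back than shut.
Start: joints at [1.049, 0.521, -0.036, 1.599, 0.021, 1.021, -0.113], TCP at [0.273, -0.562, 0.231] pointing down, gripper open.
Joint ranges: [-2.91, 2.91], [-0.3, 2.13], [-1.5, 1.42], [0.17, 2.43], [-1.26, 4.41], [0.16, 1.93], [-2.52, 2.52]. Speed limits (rad/s): [1.89, 1.89, 2.39, 2.39, 3.01, 3.01, 3.01].

### API

Orientations are given as [roll, pitch, yaw] about the fixed x, y, z axes, in that order (R = Rz(yaw) Ry(pitch) Rx(roll)).
In Python, from workcell import bot, eyes gives the robot as it stands. The module is installed in compiled form; this text tells all that it offers.
- The arm moves only by the shell command python3 -m jog 'ROWS' [FORCE]. ROWS is JSON, a list of rows, each an object with "delta_pos": the shift along the world's x, y, z in mm, a list of three; "spin": the turn about the world's z in rad; "claw": the closure, from 0 (fully open) to 1 (shut). In form: [{"delta_pos": [tx, ty, tz], "spin": spin, "claw": claw}, ...]. A call has 1 to 8 rows; each row is the pose to reach, as a shift and turn from the pose measured when the call began; what a row does not reach only later rows make up. A row lasts 1/10 s, in which the tool goes at most 50 mm and 8.59 degrees, less where a joint would pass 70% of its speed; a pose out of reach is approached as far as the arm can. A call with a gripper value outside its range is refused whole. The fingers move at their own pace and stop on an object; FORCE is the grip in N (left out, the last holds). Time passes only in rows, so rows that repeat a pose let the fingers close. It gives the time, the measured TCP pose, the force and the opening at its end, in the units of the state.
- bot.observe(): the state, without advancing time (a new reading comes with each control period).
- eyes.grab_frame(name): name is "scene" or "top" or "wrist"; returns the picture (420x560x3 uint8, blue, green, red); there is no depth.
- eyes.camera_params(name): a dict with "fx", "fy", "cx", "cy" (pixels), "k1" (the pictures are not rectified: a ray, as slopes to the right and down, at radius r is drawn at 1 + k1 r^2 times it, then the intrinsics apply), "origin" and "attitude" of the camera in the world. Camera axes: x right, y up, looking along -z (the intrinsics and any distortion apply to the point x, -y, -z); pixel columns grow to the right and rows downward; lengths in m; the calibration is good to about 2 mm. A picture is of the moment at which its call begins: read the wrist's pose just before it. camera_params takes no time and is no camera call; for the wrist camera it gives the pose at the moment of the call.
- bot.job_done(): hands the job in, once; it reports no verdict.
The state is a dict: "clock": time; "qpos": joint angles; "qd": joint speeds; "joint_efforts": joint torques, N m; "position": TCP position; "tool_rot": TCP orientation; "force": force on the tool from outside, world axes, zero at the start; "moment": the same for the moment, N m; "grip_width": finger opening in m.
Only numpy, scipy, OpenCV 4.12 (cv2) and the standard library are available. Lean on these libraries where they do the work, as an engineer would, in place of code of your own. Each camera call takes 0.05 s, during which the arm holds its last target. There are 200 camera calls.

### The job

Lay the yellow filter cartridge in the two-rod cradle of the bench clamp, between the jaw and the white port, and let go of it. Then pump the clamp's orange trigger so that the jaw walks up and presses the cartridge firmly, fully home in the port (with the clamp, not by hand, and never so hard that the cartridge cracks), and finally press the red release tab so that the jaw springs right back, leaving the cartridge home and the trigger free. Do not drop the cartridge, push the jaw by hand or disturb the glassware.

Things in the scene. Friction and masses are not known exactly. Their poses are not given: they have to be found in the camera images.
- clamp: Bench ratchet clamp: base plate 330 x 90 x 12 mm, bolted down, green cheeks 88 mm high. Origin on the bench under the resting jaw face; x along the bar, y across, z up. Press axis at y = 0, z = 60 mm. Along x (mm): orange trigger (rear face -186 at rest), black handle (-133 to -121), red tab (-82 to -58), black jaw face (0 at rest), cradle, white port.
- port: White port block on the base plate, axes along the clamp's; its place along the clamp varies by 14 mm. Origin on the bench under the centre of its mouth, which faces the jaw. Pocket open at the top, 43 mm wide, 20 mm deep, cheeks 75 mm high, holding the blue bush. A cartridge fully home has its front end 14 mm inside, its centre at x = -16 mm here.
- axis (a point): Point on the press axis at the resting jaw face, 60 mm above the bench; axes as the clamp's. The cradle runs from here along +x: two 8 mm steel rods at y = -10 and +10 mm, up to x = 130 mm. A cartridge laid along them centres itself, its own axis then at the height of this point.
- cartridge: Yellow filter cartridge with two dark bands, a cylinder 34 mm in diameter, 60 mm long, about 120 g, ends alike (either way round). Origin: its centre; x along its axis. Starts lying on the stand, axis 36 mm above the bench. It cracks if the jaw presses it with over 38 N, that is about 30 N on the trigger once the cartridge is stopped.
- stand: Low grey stand for the cartridge, 90 x 44 mm, origin on the bench under its centre, x along the cartridge: two 8 mm rods 20 mm apart, base 8 mm high, end stops 26 mm high and 76 mm apart inside. Fixed.
- handle_grip (a point): Point on the front face (clamp +x) of the fixed black handle, 137 mm above the bench. The handle is a post 12 mm (along x) by 28 mm, its top 155 mm above the bench.
- trigger_grip (a point): Point on the rear face of the orange trigger, 137 mm above the bench, moving with it. The upright paddle is 10 mm thick, 28 mm wide, 97 to 155 mm above the bench, behind the handle. Handle front to trigger rear: 65 mm at rest, 31 mm fully squeezed. Straddle both from above and squeeze, or push the trigger from behind.
- trigger (a joint): Trigger angle (rad): 0 free, 0.32 fully squeezed (34 mm at its grip point). Springs back (2.5 to 5 N). After a free 0.1 rad it drives the jaw, about 1 mm per 2 mm. A full squeeze and release gains about 10 mm. Pushing the cartridge in takes 10 to 13 N here; home is felt as the trigger stopping short of full stroke. 18 N then presses firmly (some 14 N at the jaw); each further N adds 1.7 N.
- jaw (a joint): Travel of the jaw (m) towards the port: 0 sprung right back, 0.052 at most. A ratchet with 5 mm teeth holds it (a freed trigger lets it fall back to the last tooth); a 2 to 4 N spring returns it when the tab is pressed with the trigger free. 26 to 40 mm bring a cartridge home, depending on the port's place.
- jaw_face (a point): Centre of the jaw's round face (30 mm in diameter, black rubber), 60 mm above the bench.
- release_tab (a joint): Travel of the red release tab (m): 0 up, 0.008 fully down; beyond about 0.004 the ratchet lets go. Slides straight down, takes 1 to 4 N, springs up when freed. It bobs by 2 mm as the jaw walks.
- tab_top (a point): Centre of the top of the release tab, a red plate 24 x 30 mm, 105 mm above the bench between handle and jaw. Press it straight down.
- seal (a joint): Travel of the blue sealing bush (m) into the port: 0 standing out, 0.010 fully in, cartridge home. It slides stiffly (6 N) and stays where it is pushed.
- seal_face (a point): Centre of the blue bush's face (29 mm in diameter), 60 mm above the bench, 4 mm inside the port's mouth at the start. Between it and the resting jaw there are 76 to 90 mm for the 60 mm cartridge.
- beaker: Glass beaker, 68 mm wide, 85 mm high; origin under its centre. Leave it alone.
- reagent: Amber bottle with blue cap, 56 mm wide, 110 mm high; origin under its centre. Leave it alone.
- salt_jar: White jar, 60 mm wide, 75 mm high; origin under its centre. Leave it alone.

How it is judged:
By the outcome, as a careful person would: the job done as asked, in the order asked, and still so for the second after the job is handed in, with the robot touching nothing.
It also fails if it takes over 72 s, if anything falls off the work surface, if the arm or the gripper's body presses on something with over 40 N, if the wrist force passes 120 N, or if a joint passes its speed limit or range.

## Working session

There is one attempt and no reset: what is moved stays moved. The work goes in short steps, Python scripts to look and compute and a shell command to move; the robot and the scene stay as the last step left them, time stands still between calls to the robot, and variables do not carry over. Pictures are saved under pics/ and viewed, about 8 in all and at most 12, crops included, and the job is handed in when it is done.

```bash
mkdir -p pics; python3 - <<'E'
from workcell import bot, eyes
import cv2
print(bot.observe())
for n in ("top","scene"):
    print(n,eyes.camera_params(n)); cv2.imwrite(f"pics/{n}0.png",eyes.grab_frame(n))
E
```

```text
{'clock': 0.0, 'qpos': array([ 1.04882857,  0.52198804, -0.03630075,  1.5999917 ,  0.0212173 ,
        1.02105517, -0.11282796]), 'qd': array([-0.00193801,  0.00012919,  0.00055286, -0.00073943,  0.00051507,
        0.00060149, -0.00200394]), 'joint_efforts': array([ 1.75697722e-03, -9.27095962e+01,  1.98094994e+00, -3.69923723e+01,
        1.79210433e-02,  8.25743802e-03,  8.30128943e-05]), 'position': array([ 0.27266128, -0.56203971,  0.23074804]), 'tool_rot': array([-3.14054050e+00,  1.01419319e-04,  4.51715518e-01]), 'force': array([ 0.47071903,  0.45670474, -1.09948864]), 'moment': array([-0.0260643 ,  0.01108776, -0.06647428]), 'grip_width': 0.08517939565860036}
top {'fx': 542.4417254349114, 'fy': 542.4417254349114, 'cx': 282.00691807375915, 'cy': 202.68184344759322, 'k1': -0.16179044837875958, 'origin': array([0.47795895, 0.00613487, 1.39942579]), 'attitude': array([ 0.07809276, -0.00584339, -1.54706998])}
scene {'fx': 454.7050652059979, 'fy': 454.7050652059979, 'cx': 281.70829633908625, 'cy': 213.42114202851607, 'k1': -0.1345322291837521, 'origin': array([ 0.92612666, -0.48081937,  0.98306738]), 'attitude': array([0.59262708, 0.00525221, 0.60479073])}
```

View pics/top0.png

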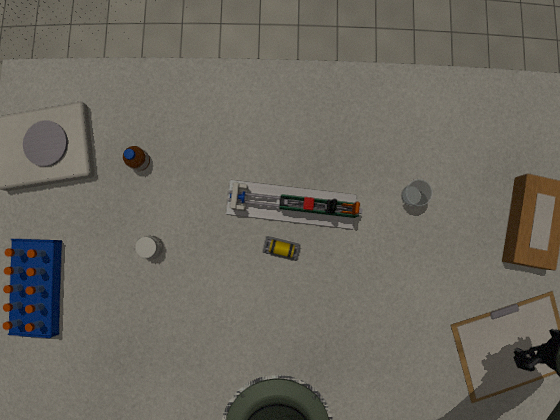

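View pics/scene0.png

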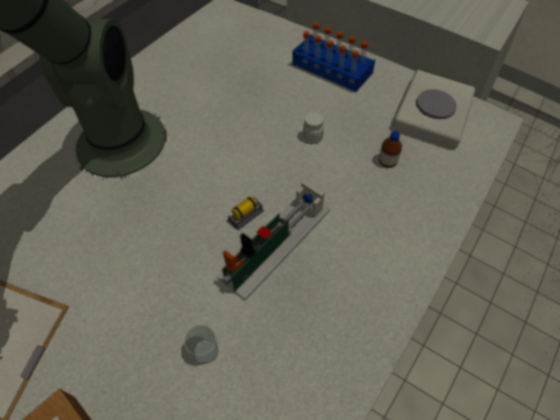

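The top view has the clamp with its port at (238,196), red tab (308,203) and trigger (356,209). The cartridge is at (282,248), the jar at (147,247), the bottle at (134,157) and the beaker at (414,196). The scene view agrees. Next I'll measure these coarsely.

```bash
cat > h.py <<'E'
import numpy as np, cv2
from scipy.spatial.transform import Rotation as R
from workcell import bot, eyes
def cam(n):
    p=eyes.camera_params(n); K=np.array([[p['fx'],0,p['cx']],[0,p['fy'],p['cy']],[0,0,1.]])
    return dict(K=K,d=np.array([p['k1'],0,0,0.]),o=np.array(p['origin']),R=R.from_euler('xyz',p['attitude']).as_matrix())
def ray(c,uv):
    u=cv2.undistortPoints(np.array(uv,float).reshape(-1,1,2),c['K'],c['d'],None,None).reshape(-1,2)
    return np.c_[u[:,0],-u[:,1],-np.ones(len(u))]@c['R'].T
def toplane(c,uv,z):
    r=ray(c,uv); return c['o']+r*((z-c['o'][2])/r[:,2])[:,None]
def proj(c,P):
    q=(np.array(P,float).reshape(-1,3)-c['o'])@c['R']; q=q*[1,-1,-1]
    return cv2.projectPoints(q,np.zeros(3),np.zeros(3),c['K'],c['d'])[0].reshape(-1,2)
HSV=dict(yellow=((22,130,60),(34,255,255)),red=((0,200,90),(4,255,255)),orange=((5,180,80),(15,255,255)),
 green=((60,80,15),(95,255,120)),blue=((100,130,40),(125,255,255)))
def blobs(im,col,amin=15):
    m=cv2.inRange(cv2.cvtColor(im,cv2.COLOR_BGR2HSV),*map(np.array,HSV[col]))
    n,l,s,c=cv2.connectedComponentsWithStats(m)
    return [(int(s[i,4]),c[i].round(1).tolist(),cv2.minAreaRect(np.argwhere(l==i)[:,::-1].astype(np.float32))) for i in range(1,n) if s[i,4]>=amin]
E
python3 - <<'E'
from h import *
np.set_printoptions(precision=4,suppress=True)
im=cv2.imread('pics/top0.png'); c=cam('top')
for col,z in (('yellow',.045),('red',.105),('orange',.15),('green',.088),('blue',.06)):
    for b in blobs(im,col):
        if 120<b[1][0]<450: print(col,b[0],b[1],toplane(c,[b[1]],z)[0], toplane(c,cv2.boxPoints(b[2]),z)[:,:2].tolist() if col in('green','yellow') else '')
print('jar,bottle,beaker',toplane(c,[[147,247],[134,157],[414,196]],.05)[:,:2])
s=im[170:270,215:375]; cv2.imwrite('pics/topc.png',cv2.resize(s,(800,500),interpolation=cv2.INTER_CUBIC))
E
```

```text
yellow 24 [270.7, 245.0] [0.4777 0.0264 0.045 ] [[0.4631884787740165, 0.03261390247077397], [0.49146263228056564, 0.026281186665715356], [0.4902719258767109, 0.020970582937214325], [0.46200062131642544, 0.027308712303441594]]
yellow 201 [281.4, 248.0] [ 0.4709 -0.0004  0.045 ] [[0.45877228125522845, 0.02166117224597015], [0.4905527970504969, 0.015403392585275656], [0.4831230470771215, -0.022263230875345857], [0.4513566999135662, -0.015960580470992056]]
yellow 29 [292.3, 250.4] [ 0.4655 -0.0277  0.045 ] [[0.45219581844468953, -0.021860158802341458], [0.47986053852386995, -0.028117114684732613], [0.4785323656350324, -0.03401475495132406], [0.45086904602346195, -0.027751523783205254]]
red 92 [308.4, 203.1] [ 0.5799 -0.0622  0.105 ] 
orange 40 [356.8, 207.1] [ 0.5698 -0.1724  0.15  ] 
green 63 [293.1, 197.2] [ 0.5947 -0.0257  0.088 ] [[0.5933622376027065, 0.004399482555623973], [0.6011833827760581, 0.003615064192567417], [0.595742565242975, -0.05032507167487844], [0.5879235670686167, -0.0495141767347708]]
green 35 [320.5, 200.6] [ 0.5881 -0.0924  0.088 ] [[0.5854795746815918, -0.0782277306735283], [0.5930094316752311, -0.07915572304076311], [0.589773492080127, -0.10648345576595968], [0.5822424412946275, -0.10554214456811734]]
green 20 [340.1, 202.5] [ 0.5846 -0.1403  0.088 ] [[0.5807546474818042, -0.13277001158151175], [0.5880683764841906, -0.13265453028659432], [0.5886029302004556, -0.15463666862794806], [0.5812839030373584, -0.1547426766639105]]
green 194 [316.9, 211.3] [ 0.5618 -0.0842  0.088 ] [[0.5665863365694891, 0.006480995356530807], [0.5749821570888468, 0.005638471527829739], [0.5557777846568301, -0.18453802147108797], [0.5473684974116327, -0.1836007597793185]]
blue 87 [128.7, 153.5] [0.6982 0.3912 0.06  ] 
blue 45 [241.4, 196.6] [0.5956 0.1018 0.06  ] 
jar,bottle,beaker [[ 0.4643  0.3361]
 [ 0.6911  0.3797]
 [ 0.6087 -0.3322]]
```

View pics/topc.png

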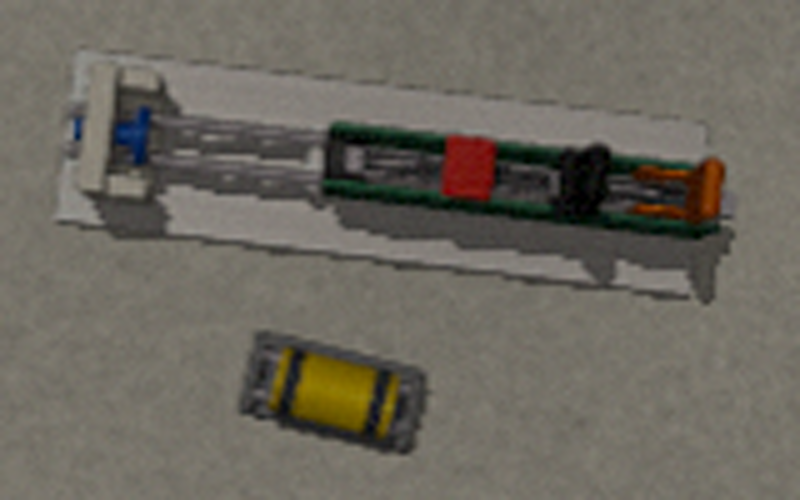

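The crop shows the clamp pointing about +y in the world, yaw ≈1.475, with its origin near (0.587, 0.0075). The cartridge is near (0.471, 0), yaw ≈1.35. I'll go above it for a close look with the wrist camera.

```bash
R='{"delta_pos":[90,270,100],"spin":0.6,"claw":0}'; python3 -m jog '[{"delta_pos":[30,90,100],"spin":0.15,"claw":0},{"delta_pos":[60,180,100],"spin":0.3,"claw":0},{"delta_pos":[90,270,100],"spin":0.45,"claw":0},{"delta_pos":[120,360,100],"spin":0.6,"claw":0},{"delta_pos":[150,450,100],"spin":0.75,"claw":0},{"delta_pos":[180,540,100],"spin":0.9,"claw":0},{"delta_pos":[180,540,100],"spin":0.9,"claw":0},{"delta_pos":[180,540,100],"spin":0.9,"claw":0}]'
```

```text
clock: 0.9
position: [0.3924, -0.2011, 0.3183]
tool_rot: [-3.141, 0.0, 1.352]
force: [1.8, -1.2, 0.3]
grip_width: 0.0855
```

```bash
python3 -m jog '[{"delta_pos":[60,180,10],"spin":0,"claw":0},{"delta_pos":[60,180,10],"spin":0,"claw":0},{"delta_pos":[60,180,10],"spin":0,"claw":0},{"delta_pos":[60,180,10],"spin":0,"claw":0},{"delta_pos":[60,180,10],"spin":0,"claw":0},{"delta_pos":[60,180,10],"spin":0,"claw":0},{"delta_pos":[60,180,10],"spin":0,"claw":0},{"delta_pos":[60,180,10],"spin":0,"claw":0}]'; python3 - <<'E'
from h import *
print(bot.observe()['position'],bot.observe()['qpos'],eyes.camera_params('wrist'))
im=eyes.grab_frame('wrist'); cv2.imwrite('pics/w1.png',im)
E
```

```text
clock: 1.7
position: [0.4522, -0.0222, 0.3282]
tool_rot: [-3.14, 0.001, 1.35]
force: [0.1, 0.2, -1.0]
grip_width: 0.0858
[ 0.45218575 -0.02215519  0.32822356] [ 0.41609815  0.17324047 -0.56830013  1.87521657  0.1034199   1.12335791
 -0.41114337] {'fx': 319.8464047260872, 'fy': 319.8464047260872, 'cx': 277.2113485830303, 'cy': 211.65080058034283, 'k1': -0.030809857096739623, 'origin': array([0.46693122, 0.04841765, 0.47132131]), 'attitude': array([-0.29070587,  0.00058839, -0.22099178])}
```

View pics/w1.png

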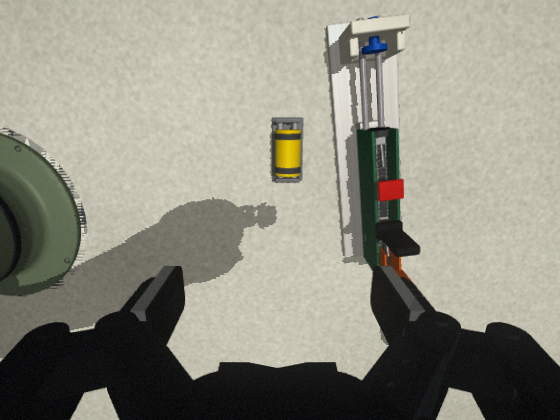

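The wrist view has the cartridge at (287,153), red tab (391,189), handle (400,238), bush (375,45), and port cheek tops at about (357,57) and (402,50). I'll measure from this picture.

```bash
python3 - <<'E'
from h import *
np.set_printoptions(precision=4,suppress=True)
im=cv2.imread('pics/w1.png'); c=cam('wrist')
for col,z in (('yellow',.045),('red',.105),('green',.088),('blue',.06)):
    for b in blobs(im,col):
        if 250<b[1][0]<450: print(col,b[0],b[1],toplane(c,[b[1]],z)[0,:2], 'box',toplane(c,cv2.boxPoints(b[2]),z)[:,:2].tolist())
cv2.imwrite('pics/w1c.png',cv2.resize(im[5:275,260:430],None,fx=2.2*1.35,fy=2.97*.74,interpolation=cv2.INTER_CUBIC)) if 0 else cv2.imwrite('pics/w1c.png',cv2.resize(im[8:202,262:422],(480,582),interpolation=cv2.INTER_CUBIC))
# predicted overlay
o=np.array([.587,.0075]);a=1.475;ex=np.array([np.cos(a),np.sin(a)]);ey=np.array([-ex[1],ex[0]])
W=lambda x,y,z:np.r_[o+ex*x/1e3+ey*y/1e3,z/1e3]
for n,p in dict(tab=(-70,0,105),tabA=(-82,15,105),tabB=(-58,-15,105),axis=(0,0,60),rodL=(0,10,60-21),mouth72=(72,0,60),m86=(86,0,60)).items(): print(n,proj(c,W(*p))[0])
E
```

```text
yellow 102 [287.7, 131.4] [0.4759 0.0271] box [[0.46048004736955306, 0.03367460089662269], [0.4920525377740047, 0.02660122323849293], [0.4910407140013081, 0.02165061237823564], [0.4593639087458835, 0.028747939343107713]]
yellow 713 [287.2, 153.3] [ 0.4693 -0.0003] box [[0.45767611428736377, 0.021298216570505225], [0.48951124340966723, 0.014164540062807339], [0.48191053597634353, -0.02308474064112937], [0.44927755675465686, -0.01576786240832729]]
yellow 71 [287.3, 174.7] [ 0.4634 -0.0282] box [[0.4490980347068123, -0.02263902691294501], [0.47925196255636227, -0.029400777228259727], [0.47843482486480177, -0.03339345837085685], [0.44820104928094084, -0.026613368659358032]]
red 462 [390.3, 189.5] [ 0.5785 -0.061 ] box [[0.5651781469579035, -0.04737484709918482], [0.5933250296012345, -0.05136220801263131], [0.5924701425750912, -0.0751892846639668], [0.5638184480136303, -0.07113217014776521]]
green 548 [392.7, 154.2] [ 0.5917 -0.0237] box [[0.5872842676381034, 0.008159844968507746], [0.6009785949800412, 0.005677213352975122], [0.5961594491364512, -0.05488130787327023], [0.5818562139481789,
[... 378 characters left out ...]
1], [0.5897282801806267, -0.10787816978544035], [0.5772748368732604, -0.1050752198863211]]
green 27 [364.3, 220.7] [ 0.5465 -0.0991] box [[0.5442550931942085, -0.0923989423519074], [0.5503138808526232, -0.0930347150124344], [0.549787850909296, -0.10775484624686171], [0.5436655367186622, -0.10711623866491302]]
blue 286 [374.0, 45.9] [0.5951 0.1017] box [[0.5829428452411418, 0.11521417254377139], [0.6104287498202835, 0.10931815143243227], [0.607953963133296, 0.09112076627131249], [0.5801321671291764, 0.0971143262030972]]
tab [391.9688 190.1509]
tabA [379.6089 201.466 ]
tabB [404.5456 178.6222]
axis [378.1898 127.9227]
rodL [365.7775 128.2911]
mouth72 [375.6721  66.3211]
m86 [375.1235  53.6722]
```

View pics/w1c.png

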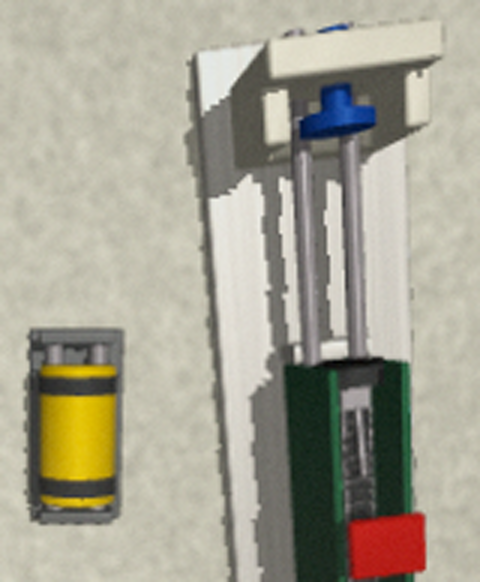

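Both cameras agree to about 2 mm: cartridge at (0.4705, -0.0005) with yaw 1.349, clamp origin at (0.586, 0.008) with yaw 1.475. Now I'll descend on the cartridge.

```bash
python3 -m jog '[{"delta_pos":[18,22,-50],"spin":0,"claw":0.1},{"delta_pos":[18,22,-100],"spin":0,"claw":0.2},{"delta_pos":[18,22,-150],"spin":0,"claw":0.2},{"delta_pos":[18,22,-200],"spin":0,"claw":0.2},{"delta_pos":[18,22,-240],"spin":0,"claw":0.2},{"delta_pos":[18,22,-250],"spin":0,"claw":0.2},{"delta_pos":[18,22,-250],"spin":0,"claw":0.2},{"delta_pos":[18,22,-250],"spin":0,"claw":0.2}]' 30; python3 - <<'E'
from h import *
c=cam('wrist');im=eyes.grab_frame('wrist')
for b in blobs(im,'yellow'): print(b[0],b[1],toplane(c,[b[1]],.045)[0])
cv2.imwrite('pics/w2.png',im)
E
```

```text
clock: 2.55
position: [0.4713, -0.0002, 0.08]
tool_rot: [3.141, 0.0, 1.35]
force: [1.3, 0.2, 0.2]
grip_width: 0.0684
949 [276.1, 194.7] [0.47593486 0.02842706 0.045     ]
3112 [276.4, 244.9] [ 0.46928324 -0.00180513  0.045     ]
238 [275.9, 288.6] [ 0.46246123 -0.03058486  0.045     ]
```

```bash
python3 -m jog '[{"delta_pos":[-1,-1,-30],"spin":0,"claw":0.2},{"delta_pos":[-1,-1,-55],"spin":0,"claw":0.2},{"delta_pos":[-1,-1,-63],"spin":0,"claw":0.2},{"delta_pos":[-1,-1,-63],"spin":0,"claw":0.4},{"delta_pos":[-1,-1,-63],"spin":0,"claw":0.6},{"delta_pos":[-1,-1,-63],"spin":0,"claw":0.8},{"delta_pos":[-1,-1,-63],"spin":0,"claw":0.8},{"delta_pos":[-1,-1,-63],"spin":0,"claw":0.8}]' 30
```

```text
clock: 3.4
position: [0.4708, -0.0011, 0.0188]
tool_rot: [3.138, 0.0, 1.35]
force: [-5.1, 1.4, 13.0]
grip_width: 0.0328
```

Gripped at about 33 mm opening, with some upward force at the tips. Lifting.

```bash
python3 -m jog '[{"delta_pos":[0,0,4],"spin":0,"claw":0.8},{"delta_pos":[0,0,20],"spin":0,"claw":0.8},{"delta_pos":[0,0,50],"spin":0,"claw":0.8},{"delta_pos":[0,0,90],"spin":0,"claw":0.8},{"delta_pos":[0,0,130],"spin":0,"claw":0.8},{"delta_pos":[0,0,130],"spin":0,"claw":0.8},{"delta_pos":[0,0,130],"spin":0,"claw":0.8}]'; python3 - <<'E'
from h import *
c=cam('wrist');s=bot.observe();im=eyes.grab_frame('wrist')
print(s['position'],s['tool_rot'],s['force'],s['grip_width'])
for z in (.14,.165,.19):
  for b in blobs(im,'yellow'): print(z,b[0],b[1],toplane(c,[b[1]],z)[0])
cv2.imwrite('pics/w3.png',im)
E
```

```text
clock: 4.1
position: [0.4713, -0.0015, 0.1503]
tool_rot: [3.136, -0.0, 1.349]
force: [-1.1, 0.5, -2.1]
grip_width: 0.0332
[ 0.47134186 -0.00152518  0.15027125] [ 3.13557029e+00 -6.64940772e-05  1.34875671e+00] [-1.11710569  0.47117552 -2.0708066 ] 0.03315181520923775
0.14 2434 [276.8, 227.9] [0.47392462 0.01588952 0.14      ]
0.14 6036 [277.2, 301.1] [ 0.46475338 -0.025606    0.14      ]
0.14 355 [277.4, 360.3] [ 0.45610384 -0.06440255  0.14      ]
0.165 2434 [276.8, 227.9] [0.47575201 0.02456305 0.165     ]
0.165 6036 [277.2, 301.1] [ 0.46807518 -0.01017095  0.165     ]
0.165 355 [277.4, 360.3] [ 0.46083505 -0.04264575  0.165     ]
0.19 2434 [276.8, 227.9] [0.47757939 0.03323657 0.19      ]
0.19 6036 [277.2, 301.1] [0.47139698 0.00526411 0.19      ]
0.19 355 [277.4, 360.3] [ 0.46556625 -0.02088895  0.19      ]
```

View pics/w3.png

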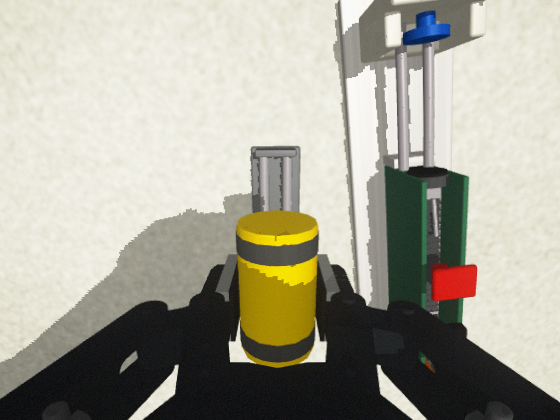

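The cartridge is held level and clear of the stand. The rods show at columns 403 and 429 for rows 48–167, and the tab at (454,283). I'll refine the clamp from this view.

```bash
python3 - <<'E'
from h import *
np.set_printoptions(precision=4,suppress=True)
im=cv2.imread('pics/w3.png'); c=cam('wrist')
for b in blobs(im,'red'):
    print('tab',b[0],b[1],toplane(c,[b[1]],.105)[0], toplane(c,cv2.boxPoints(b[2]),.105)[:,:2].tolist())
a=1.475;o=np.array([.586,.008]);ex=np.array([np.cos(a),np.sin(a)]);ey=np.array([-ex[1],ex[0]])
loc=lambda P:np.c_[(P[:,:2]-o)@ex,(P[:,:2]-o)@ey]*1e3
g=cv2.cvtColor(im,cv2.COLOR_BGR2GRAY).astype(int)
for r in (70,100,130,155): print(r,g[r,392:442].tolist())
print('rods',loc(toplane(c,[[403,60],[429.5,60],[404,160],[430,160]],.0455)))
print('cheek tops inner/outer front?',loc(toplane(c,[[398,33],[386,33],[470,35],[484,32]],.075)))
print('bush front rim top', loc(toplane(c,[[428,42]],.06)),loc(toplane(c,[[428,24]],.0745)))
print('green ends',loc(toplane(c,[[388,167],[426,181],[467,176]],.088)))
E
```

```text
tab 1449 [452.8, 281.6] [ 0.5764 -0.0587  0.105 ] [[0.5637162605352458, -0.04184137690167551], [0.592281531146748, -0.04854402225047881], [0.5912869035251063, -0.07667078971597775], [0.5615824809141918, -0.06952442613352118]]
70 [243, 242, 242, 206, 110, 109, 130, 148, 156, 179, 213, 216, 192, 176, 169, 141, 141, 233, 242, 241, 239, 239, 169, 161, 162, 239, 236, 237, 238, 237, 202, 81, 103, 120, 135, 151, 171, 201, 218, 198, 176, 171, 209, 238, 236, 234, 231, 232, 234, 234]
100 [240, 241, 241, 236, 194, 89, 111, 134, 145, 158, 184, 214, 205, 180, 173, 155, 135, 207, 239, 239, 239, 237, 235, 235, 239, 238, 236, 234, 236, 237, 219, 118, 97, 119, 136, 151, 160, 193, 213, 198, 178, 176, 207, 234, 234, 233, 231, 231, 233, 232]
130 [237, 237, 240, 239, 238, 170, 93, 121, 136, 151, 166, 190, 202, 192, 180, 170, 148, 178, 236, 237, 236, 235, 236, 234, 235, 236, 234, 232, 233, 234, 223, 154, 96, 115, 135, 148, 161, 187, 200, 187, 181, 171, 209, 231, 232, 233, 232, 230, 232, 231]
155 [125, 123, 123, 124, 119, 131, 87, 104, 131, 149, 157, 172, 192, 198, 181, 178, 165, 131, 125, 130, 133, 132, 133, 132, 130, 130, 130, 135, 145, 154, 147, 99, 92, 116, 134, 151, 165, 181, 190, 185, 180, 176, 226, 234, 232, 232, 230, 231, 230, 229]
rods [[78.6329 11.3345]
 [76.4631 -7.7398]
 [ 6.8156 12.0852]
 [ 4.3206 -8.1918]]
cheek tops inner/outer front? [[ 91.2208  25.3892]
 [ 92.0654  32.8018]
 [ 85.1543 -19.6411]
 [ 85.9441 -28.4745]]
bush front rim top [[86.2708 -0.0821]] [[94.3115  6.4823]]
green ends [[ 11.2152  38.7554]
 [ -1.1009  14.1019]
 [ -1.1252 -12.9845]]
```

The rods, cheeks and tab all put the press axis within about 1 mm of my estimate, so the origin is ≈(0.585, 0.008). The bush face is at x≈86 mm. I'll lay the cartridge with its centre at clamp x≈42 mm.

```bash
python3 -m jog '[{"delta_pos":[40,17,5],"spin":0.06,"claw":0.8},{"delta_pos":[80,34,5],"spin":0.126,"claw":0.8},{"delta_pos":[118,51,0],"spin":0.126,"claw":0.8},{"delta_pos":[118,51,-30],"spin":0.126,"claw":0.8},{"delta_pos":[118,51,-65],"spin":0.126,"claw":0.8},{"delta_pos":[118,51,-85],"spin":0.126,"claw":0.8},{"delta_pos":[118,51,-85],"spin":0.126,"claw":0.8},{"delta_pos":[118,51,-85],"spin":0.126,"claw":0.8}]'; python3 - <<'E'
from h import *
s=bot.observe();print(s['position'],s['tool_rot'],s['force'],s['grip_width'])
a=eyes.grab_frame('wrist'); b=eyes.grab_frame('scene')
cv2.imwrite('pics/w4.png',a); c=cam('scene'); u,v=proj(c,[.588,.02,.08])[0].astype(int)
cr=cv2.resize(b[max(v-55,0):v+55,u-50:u+50],(382,420),interpolation=cv2.INTER_CUBIC)
cv2.imwrite('pics/m4.png',cv2.resize(np.hstack([a[:, 140:],cr]),(800,419)))
E
```

```text
clock: 4.95
position: [0.5884, 0.0498, 0.0641]
tool_rot: [3.139, 0.0, 1.476]
force: [0.2, -0.2, -1.2]
grip_width: 0.0329
[0.58844344 0.04981572 0.06407768] [3.13876045e+00 3.07950986e-04 1.47550869e+00] [ 0.15821843 -0.1828064  -1.22669158] 0.032898343952103684
```

View pics/m4.png

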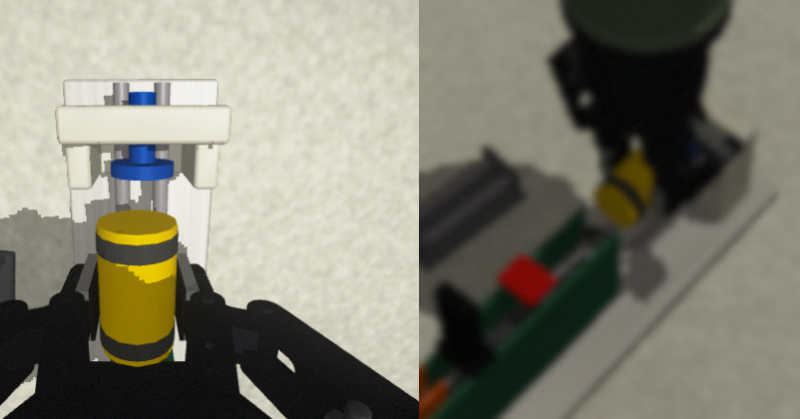

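The cartridge is at column 137 against rods, bush and port at about 142–144, so I need roughly 2 mm more in +x. Lowering now.

```bash
python3 -m jog '[{"delta_pos":[2,0,-5],"spin":0,"claw":0.8},{"delta_pos":[2,0,-12],"spin":0,"claw":0.8},{"delta_pos":[2,0,-17],"spin":0,"claw":0.8},{"delta_pos":[2,0,-19],"spin":0,"claw":0.8},{"delta_pos":[2,0,-20],"spin":0,"claw":0.8},{"delta_pos":[2,0,-20],"spin":0,"claw":0.8}]'
```

```text
clock: 5.65
position: [0.5912, 0.0497, 0.0451]
tool_rot: [3.137, -0.0, 1.475]
force: [-0.3, -0.5, -2.2]
grip_width: 0.0329
```

```bash
python3 -m jog '[{"delta_pos":[0,0,-1],"spin":0,"claw":0.8},{"delta_pos":[0,0,-2],"spin":0,"claw":0.8},{"delta_pos":[0,0,-3],"spin":0,"claw":0.8},{"delta_pos":[0,0,-3],"spin":0,"claw":0.8}]'
```

```text
clock: 6.05
position: [0.5914, 0.0497, 0.043]
tool_rot: [3.136, 0.0, 1.475]
force: [-4.9, -1.0, 14.3]
grip_width: 0.0329
```

It is seated on both rods at the expected height. Release and rise.

```bash
python3 -m jog '[{"delta_pos":[0,0,1],"spin":0,"claw":0.5},{"delta_pos":[0,0,1],"spin":0,"claw":0.35},{"delta_pos":[0,0,1],"spin":0,"claw":0.2},{"delta_pos":[0,0,1],"spin":0,"claw":0.2},{"delta_pos":[0,0,30],"spin":0,"claw":0.2},{"delta_pos":[0,0,80],"spin":0,"claw":0.2},{"delta_pos":[0,0,130],"spin":0,"claw":0.2},{"delta_pos":[0,0,160],"spin":0,"claw":0.2}]'; python3 -m jog '[{"delta_pos":[0,-40,20],"spin":0,"claw":0.2},{"delta_pos":[0,-60,20],"spin":0,"claw":0.2},{"delta_pos":[0,-60,20],"spin":0,"claw":0.2},{"delta_pos":[0,-60,20],"spin":0,"claw":0.2}]';  python3 - <<'E'
from h import *
np.set_printoptions(precision=4,suppress=True)
s=bot.observe();print(s['position'],s['tool_rot'],s['force'],s['qpos'])
c=cam('wrist');a=eyes.grab_frame('wrist')
cv2.imwrite('pics/w5.png',a)
for b in blobs(a,'yellow')+blobs(a,'red'): print(b[0],b[1],toplane(c,[b[1]],.07)[0],toplane(c,[b[1]],.105)[0])
E
```

```text
clock: 6.85
position: [0.592, 0.05, 0.2065]
tool_rot: [3.133, -0.001, 1.475]
force: [0.2, -0.0, -0.8]
grip_width: 0.068
clock: 7.25
position: [0.5919, -0.01, 0.2263]
tool_rot: [3.133, -0.001, 1.475]
force: [0.2, -0.0, -0.5]
grip_width: 0.0684
[ 0.5919 -0.01    0.2263] [ 3.1334 -0.0007  1.4745] [ 0.2197 -0.0115 -0.5329] [ 0.3111  0.5198 -0.5657  1.6821  0.3189  1.0243 -0.4565]
179 [267.6, 98.0] [0.592  0.0784 0.07  ] [0.5925 0.0765 0.105 ]
1483 [268.0, 129.9] [0.5895 0.051  0.07  ] [0.5903 0.0523 0.105 ]
155 [268.7, 161.6] [0.5871 0.0223 0.07  ] [0.5882 0.0269 0.105 ]
634 [268.7, 260.9] [ 0.5766 -0.0786  0.07  ] [ 0.5789 -0.0622  0.105 ]
```

View pics/w5.png

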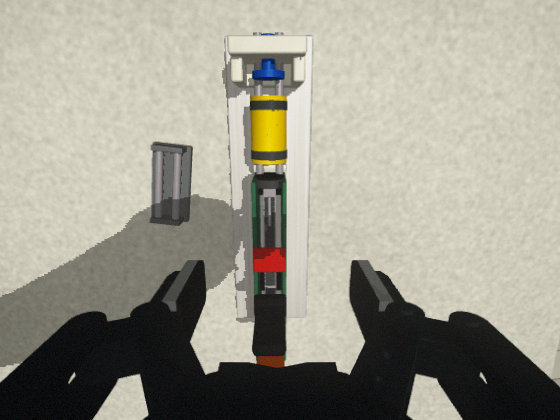

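The cartridge lies aligned on the rods, with cartridge, tab and port all at column ≈268. Next I'll pump the trigger from behind with shut fingers, which keeps the push force readable, starting 15 mm behind it.

```bash
python3 -m jog '[{"delta_pos":[-7,-50,0],"spin":0,"claw":0.6},{"delta_pos":[-14,-100,0],"spin":0,"claw":1},{"delta_pos":[-21,-150,0],"spin":0,"claw":1},{"delta_pos":[-27,-196,0],"spin":0,"claw":1},{"delta_pos":[-27,-196,0],"spin":0,"claw":1},{"delta_pos":[-27,-196,0],"spin":0,"claw":1},{"delta_pos":[-27,-196,-20],"spin":0,"claw":1},{"delta_pos":[-27,-196,-30],"spin":0,"claw":1}]' 30;python3 - <<'E'
from h import *
np.set_printoptions(precision=4,suppress=True)
a=eyes.grab_frame('wrist');s=bot.observe();print(s['position'],s['force'])
b=eyes.grab_frame('scene')
c=cam('scene'); u,v=proj(c,[.567,-.17,.14])[0].astype(int)
cr=cv2.resize(b[max(v-55,0):v+45,u-50:u+45],(399,420),interpolation=cv2.INTER_CUBIC)
cv2.imwrite('pics/m6.png',cv2.resize(np.hstack([a[:, 140:],cr]),(800,410)))
E
```

```text
clock: 8.1
position: [0.565, -0.2029, 0.195]
tool_rot: [3.135, -0.002, 1.479]
force: [0.0, 0.2, -0.1]
grip_width: 0.0001
[ 0.5644 -0.2031  0.1938] [-0.7416  0.7469 -1.8254]
```

View pics/m6.png

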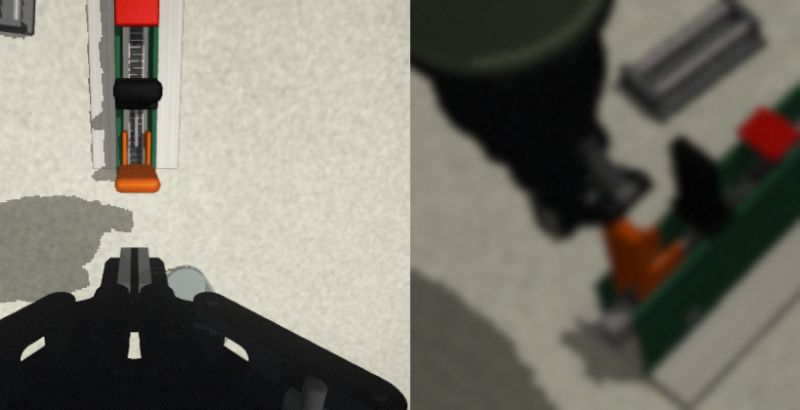

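The shut fingers (column 135) are behind the trigger (137), with a clear gap. Lower to z≈0.133, then feel for contact.

```bash
python3 -m jog '[{"delta_pos":[1,-4,-30],"spin":0,"claw":1},{"delta_pos":[1,-4,-61],"spin":0,"claw":1},{"delta_pos":[1,-4,-61],"spin":0,"claw":1},{"delta_pos":[1,-4,-61],"spin":0,"claw":1},{"delta_pos":[1,4,-61],"spin":0,"claw":1},{"delta_pos":[1,8,-61],"spin":0,"claw":1}]'; python3 -m jog '[{"delta_pos":[0,3,0],"spin":0,"claw":1},{"delta_pos":[0,6,0],"spin":0,"claw":1},{"delta_pos":[0,6,0],"spin":0,"claw":1}]'
```

```text
clock: 8.8
position: [0.5664, -0.1943, 0.1355]
tool_rot: [3.134, -0.002, 1.479]
force: [0.1, -0.3, 0.1]
grip_width: 0.0002
clock: 9.1
position: [0.5666, -0.1881, 0.136]
tool_rot: [3.133, -0.002, 1.479]
force: [0.4, -0.2, -0.3]
grip_width: -0.0002
```

```bash
python3 -m jog '[{"delta_pos":[0,4,-3],"spin":0,"claw":1},{"delta_pos":[1,8,-3],"spin":0,"claw":1},{"delta_pos":[1,12,-3],"spin":0,"claw":1},{"delta_pos":[1,12,-3],"spin":0,"claw":1}]';python3 -m jog '[{"delta_pos":[0,4,0],"spin":0,"claw":1},{"delta_pos":[1,8,0],"spin":0,"claw":1},{"delta_pos":[1,10,0],"spin":0,"claw":1},{"delta_pos":[1,10,0],"spin":0,"claw":1}]'
```

```text
clock: 9.5
position: [0.5678, -0.1757, 0.1331]
tool_rot: [3.133, -0.001, 1.48]
force: [0.4, -4.5, 3.1]
grip_width: -0.0002
clock: 9.9
position: [0.569, -0.166, 0.1335]
tool_rot: [3.132, -0.001, 1.479]
force: [-0.3, -7.0, 6.2]
grip_width: -0.0
```

```bash
python3 -m jog '[{"delta_pos":[0,3,0],"spin":0,"claw":1},{"delta_pos":[1,6,0],"spin":0,"claw":1},{"delta_pos":[1,8,0],"spin":0,"claw":1},{"delta_pos":[1,8,0],"spin":0,"claw":1}]';python3 -m jog '[{"delta_pos":[0,2,0],"spin":0,"claw":1},{"delta_pos":[0,4,0],"spin":0,"claw":1},{"delta_pos":[0,4,0],"spin":0,"claw":1}]'
```

```text
clock: 10.3
position: [0.5699, -0.1582, 0.1337]
tool_rot: [3.132, 0.0, 1.479]
force: [-1.3, -5.3, 5.2]
grip_width: -0.0001
clock: 10.6
position: [0.57, -0.1547, 0.1338]
tool_rot: [3.132, 0.001, 1.479]
force: [-0.1, -7.7, 2.1]
grip_width: -0.0001
```

```bash
python3 -m jog '[{"delta_pos":[0,1,0],"spin":0,"claw":1},{"delta_pos":[0,2,0],"spin":0,"claw":1},{"delta_pos":[0,2,0],"spin":0,"claw":1}]';python3 -m jog '[{"delta_pos":[0,1,0],"spin":0,"claw":1},{"delta_pos":[0,2,0],"spin":0,"claw":1},{"delta_pos":[0,2,0],"spin":0,"claw":1}]'
```

```text
clock: 10.9
position: [0.5701, -0.1536, 0.1338]
tool_rot: [3.132, 0.002, 1.478]
force: [1.3, -8.9, 1.7]
grip_width: 0.0003
clock: 11.2
position: [0.5701, -0.1533, 0.1339]
tool_rot: [3.131, 0.004, 1.477]
force: [1.4, -12.9, 1.3]
grip_width: 0.0002
```

Full stroke ends at TCP y ≈ -0.1535, with a soft and readable force. Release, then second stroke.

```bash
python3 -m jog '[{"delta_pos":[-2,-20,0],"spin":0,"claw":1},{"delta_pos":[-4,-39,0],"spin":0,"claw":1},{"delta_pos":[-4,-40,0],"spin":0,"claw":1},{"delta_pos":[-4,-40,0],"spin":0,"claw":1},{"delta_pos":[-3,-32,0],"spin":0,"claw":1},{"delta_pos":[-2,-24,0],"spin":0,"claw":1},{"delta_pos":[-2,-18,0],"spin":0,"claw":1},{"delta_pos":[-2,-16,0],"spin":0,"claw":1}]';python3 -m jog '[{"delta_pos":[0,3,0],"spin":0,"claw":1},{"delta_pos":[1,6,0],"spin":0,"claw":1},{"delta_pos":[1,8,0],"spin":0,"claw":1},{"delta_pos":[1,10,0],"spin":0,"claw":1},{"delta_pos":[2,12,0],"spin":0,"claw":1},{"delta_pos":[2,12,0],"spin":0,"claw":1}]'
```

```text
clock: 12.0
position: [0.569, -0.1681, 0.1346]
tool_rot: [3.129, 0.005, 1.478]
force: [0.9, -7.7, 6.9]
grip_width: -0.0003
clock: 12.6
position: [0.5706, -0.1555, 0.1349]
tool_rot: [3.13, 0.006, 1.479]
force: [-5.0, -7.1, 6.8]
grip_width: 0.0001
```

```bash
python3 -m jog '[{"delta_pos":[0,3,-1],"spin":0,"claw":1},{"delta_pos":[0,5,-1],"spin":0,"claw":1},{"delta_pos":[0,5,-1],"spin":0,"claw":1}]'; python3 -m jog '[{"delta_pos":[-2,-20,0],"spin":0,"claw":1},{"delta_pos":[-4,-39,0],"spin":0,"claw":1},{"delta_pos":[-4,-40,-1],"spin":0,"claw":1},{"delta_pos":[-4,-40,-1],"spin":0,"claw":1}]';  python3 - <<'E'
from h import *
a=eyes.grab_frame('top');cv2.imwrite('pics/t7.png',a);w=eyes.grab_frame('wrist')
s=a[175:230,220:310]; cv2.imwrite('pics/m7.png',np.vstack([cv2.resize(s,(560,342),interpolation=cv2.INTER_CUBIC),w[:250]]))
print(bot.observe()['position'],bot.observe()['force'])
c=cam('top')
for b in blobs(a,'yellow'): print(b[0],b[1],toplane(c,[b[1]],.07)[0])
E
```

```text
clock: 12.9
position: [0.5707, -0.1525, 0.1347]
tool_rot: [3.129, 0.01, 1.478]
force: [-2.8, -19.4, 9.0]
grip_width: -0.0002
clock: 13.3
position: [0.5669, -0.1912, 0.1335]
tool_rot: [3.129, 0.01, 1.479]
force: [-0.6, 0.4, -0.1]
grip_width: 0.0001
[ 0.56706891 -0.19073869  0.13368726] [-1.12972687 -0.82708246  0.5360284 ]
27 [246.9, 197.1] [0.59383216 0.08754188 0.07      ]
204 [258.0, 198.6] [0.59078682 0.06011555 0.07      ]
28 [269.2, 200.2] [0.58750436 0.03246702 0.07      ]
```

View pics/m7.png

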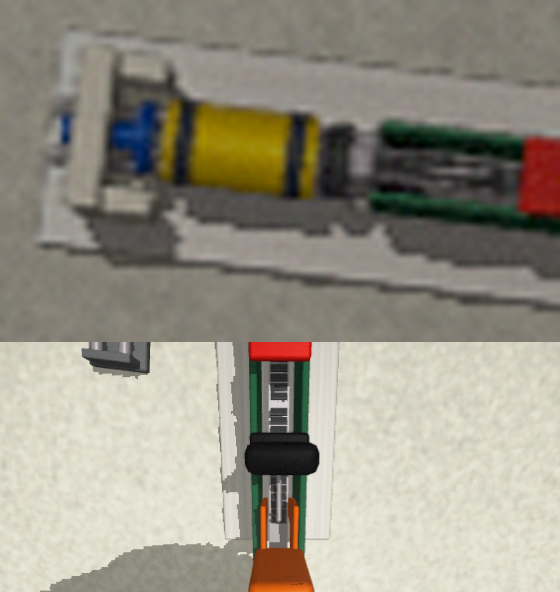

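The cartridge has advanced about 10 mm with the jaw behind it, and its nose is just before the blue bush. Third stroke, in smaller steps and watching the force.

```bash
python3 -m jog '[{"delta_pos":[1,8,0],"spin":0,"claw":1},{"delta_pos":[2,14,0],"spin":0,"claw":1},{"delta_pos":[2,20,0],"spin":0,"claw":1},{"delta_pos":[2,24,0],"spin":0,"claw":1},{"delta_pos":[2,24,0],"spin":0,"claw":1}]';python3 -m jog '[{"delta_pos":[0,3,-1],"spin":0,"claw":1},{"delta_pos":[1,6,-1],"spin":0,"claw":1},{"delta_pos":[1,8,-1],"spin":0,"claw":1},{"delta_pos":[1,8,-1],"spin":0,"claw":1}]';python3 -m jog '[{"delta_pos":[0,2,0],"spin":0,"claw":1},{"delta_pos":[0,4,0],"spin":0,"claw":1},{"delta_pos":[0,4,0],"spin":0,"claw":1}]'
```

```text
clock: 13.9
position: [0.57, -0.166, 0.1345]
tool_rot: [3.127, 0.01, 1.481]
force: [0.5, -6.5, 7.9]
grip_width: -0.0002
clock: 14.3
position: [0.5712, -0.1583, 0.1342]
tool_rot: [3.127, 0.012, 1.481]
force: [-3.2, -8.8, 8.8]
grip_width: 0.0001
clock: 14.6
position: [0.5713, -0.1548, 0.1344]
tool_rot: [3.126, 0.014, 1.481]
force: [0.6, -10.3, 1.4]
grip_width: 0.0003
```

```bash
python3 -m jog '[{"delta_pos":[0,1,0],"spin":0,"claw":1},{"delta_pos":[0,3,0],"spin":0,"claw":1},{"delta_pos":[0,3,0],"spin":0,"claw":1}]';python3 -m jog '[{"delta_pos":[-2,-20,0],"spin":0,"claw":1},{"delta_pos":[-4,-38,0],"spin":0,"claw":1},{"delta_pos":[-4,-38,-1],"spin":0,"claw":1},{"delta_pos":[-4,-38,-1],"spin":0,"claw":1}]';  python3 - <<'E'
from h import *
a=eyes.grab_frame('top');cv2.imwrite('pics/t8.png',a)
print(bot.observe()['position'],bot.observe()['force'])
c=cam('top')
for b in blobs(a,'yellow')+blobs(a,'blue'): 
  if b[1][0]>200:print(b[0],b[1],toplane(c,[b[1]],.07)[0])
E
python3 -m jog '[{"delta_pos":[1,8,0],"spin":0,"claw":1},{"delta_pos":[2,14,0],"spin":0,"claw":1},{"delta_pos":[2,20,0],"spin":0,"claw":1},{"delta_pos":[2,22,0],"spin":0,"claw":1},{"delta_pos":[2,22,0],"spin":0,"claw":1}]'
```

```text
clock: 14.9
position: [0.5714, -0.1533, 0.1345]
tool_rot: [3.126, 0.017, 1.48]
force: [2.8, -14.9, -1.8]
grip_width: 0.0002
clock: 15.3
position: [0.5675, -0.1901, 0.1334]
tool_rot: [3.126, 0.016, 1.481]
force: [0.5, 1.2, -0.3]
grip_width: -0.0001
[ 0.56764639 -0.18974659  0.13352776] [ 0.4133734   1.22819396 -0.8698077 ]
21 [243.2, 196.8] [0.59435424 0.09667803 0.07      ]
202 [254.2, 198.1] [0.59179553 0.06949986 0.07      ]
31 [265.5, 199.7] [0.5885179  0.04159633 0.07      ]
31 [240.1, 196.4] [0.5951592 0.1043471 0.07     ]
clock: 15.85
position: [0.5705, -0.1676, 0.1345]
tool_rot: [3.124, 0.018, 1.482]
force: [-0.4, -7.9, 8.2]
grip_width: 0.0001
```

The cartridge is now at clamp x≈62 mm, with home expected at about 66. Fourth stroke in fine steps, feeling for the stop.

```bash
for i in 1 2; do python3 -m jog '[{"delta_pos":[0,1,0],"spin":0,"claw":1},{"delta_pos":[0,2,0],"spin":0,"claw":1},{"delta_pos":[0,2,0],"spin":0,"claw":1}]'|grep -E 'pos|force'; done
```

```text
position: [0.5707, -0.1658, 0.1348]
force: [-1.0, -10.6, 2.8]
position: [0.5708, -0.1641, 0.135]
force: [1.0, -10.0, 0.9]
```

```bash
for i in 1 2; do python3 -m jog '[{"delta_pos":[0,1,0],"spin":0,"claw":1},{"delta_pos":[0,2,0],"spin":0,"claw":1},{"delta_pos":[0,2,0],"spin":0,"claw":1}]'|grep -E 'pos|force'; done
```

```text
position: [0.5709, -0.1624, 0.1352]
force: [0.8, -11.0, -0.6]
position: [0.571, -0.1608, 0.1352]
force: [1.8, -10.4, -2.2]
```

```bash
for i in 1 2; do python3 -m jog '[{"delta_pos":[0,1,0],"spin":0,"claw":1},{"delta_pos":[0,2,0],"spin":0,"claw":1},{"delta_pos":[0,2,0],"spin":0,"claw":1}]'|grep -E 'pos|force'; done; python3 - <<'E'
from h import *
a=eyes.grab_frame('top');cv2.imwrite('pics/t9.png',a)
c=cam('top')
for b in blobs(a,'yellow')+blobs(a,'blue'): 
  if b[1][0]>200:print(b[0],b[1],toplane(c,[b[1]],.07)[0])
E
```

```text
position: [0.5712, -0.1591, 0.1353]
force: [1.6, -11.2, -2.2]
position: [0.5712, -0.1582, 0.1354]
force: [1.9, -13.8, -2.1]
22 [240.8, 195.7] [0.5969302  0.10267357 0.07      ]
202 [251.6, 197.8] [0.59238202 0.07592    0.07      ]
31 [262.9, 198.9] [0.59033738 0.04804238 0.07      ]
15 [238.2, 195.7] [0.59677678 0.10908346 0.07      ]
22 [228.2, 194.9] [0.59816556 0.13382065 0.07      ]
```

Now it is stopping short at y≈-0.158, where full stroke was -0.1535, with the force rising. This looks like home. I'll bring the push up to about 20 N.

```bash
for i in 1 2; do python3 -m jog '[{"delta_pos":[0,1,0],"spin":0,"claw":1},{"delta_pos":[0,2,0],"spin":0,"claw":1},{"delta_pos":[0,2,0],"spin":0,"claw":1}]'|grep -E 'pos|force'; done
```

```text
position: [0.5712, -0.1577, 0.1354]
force: [2.1, -17.0, -3.3]
position: [0.5713, -0.1575, 0.1355]
force: [2.2, -18.2, -3.5]
```

```bash
for i in 1 2; do python3 -m jog '[{"delta_pos":[0,1,0],"spin":0,"claw":1},{"delta_pos":[0,2,0],"spin":0,"claw":1},{"delta_pos":[0,2,0],"spin":0,"claw":1}]'|grep -E 'pos|force'; done
```

```text
position: [0.5712, -0.1574, 0.1355]
force: [2.8, -19.2, -4.4]
position: [0.5712, -0.1573, 0.1356]
force: [2.7, -18.1, -3.3]
```

```bash
python3 -m jog '[{"delta_pos":[0,2,0],"spin":0,"claw":1},{"delta_pos":[0,3,0],"spin":0,"claw":1},{"delta_pos":[0,3,0],"spin":0,"claw":1},{"delta_pos":[0,3,0],"spin":0,"claw":1}]'|grep -E 'pos|force'; python3 -c "
from workcell import bot
print(bot.observe()['force'])"
```

```text
position: [0.5712, -0.1568, 0.1356]
force: [3.4, -21.8, -4.3]
[  3.4093498  -21.84889622  -4.27655589]
```

About 22 N held on the trigger, which is roughly 20 N at the jaw: firm and well below cracking. Free the trigger fully, rise, and go above the tab.

```bash
python3 -m jog '[{"delta_pos":[-1,-10,0],"spin":0,"claw":1},{"delta_pos":[-3,-25,0],"spin":0,"claw":1},{"delta_pos":[-4,-45,0],"spin":0,"claw":1},{"delta_pos":[-4,-48,0],"spin":0,"claw":1},{"delta_pos":[-4,-48,30],"spin":0,"claw":1},{"delta_pos":[-4,-48,70],"spin":0,"claw":1},{"delta_pos":[-4,-48,80],"spin":0,"claw":1},{"delta_pos":[-4,-48,80],"spin":0,"claw":1}]';python3 -m jog '[{"delta_pos":[4,45,0],"spin":0,"claw":1},{"delta_pos":[8,90,0],"spin":0,"claw":1},{"delta_pos":[11,130,0],"spin":0,"claw":1},{"delta_pos":[12,142,0],"spin":0,"claw":1},{"delta_pos":[12,142,-30],"spin":0,"claw":1},{"delta_pos":[12,142,-40],"spin":0,"claw":1},{"delta_pos":[12,142,-40],"spin":0,"claw":1}]'
python3 - <<'E'
from h import *
np.set_printoptions(precision=4,suppress=True)
c=cam('wrist');s=bot.observe();print(s['position'],s['force']);w=eyes.grab_frame('wrist');cv2.imwrite('pics/w10.png',w)
for b in blobs(w,'red',100): print(b[0],b[1],toplane(c,[b[1]],.105)[0],toplane(c,cv2.boxPoints(b[2]),.105)[:,:2].tolist())
a=eyes.grab_frame('top');cv2.imwrite('pics/t10.png',a)
E
```

```text
clock: 20.1
position: [0.5682, -0.204, 0.2173]
tool_rot: [3.116, 0.046, 1.477]
force: [0.0, 0.4, -0.3]
grip_width: 0.0002
clock: 20.8
position: [0.579, -0.0624, 0.1754]
tool_rot: [3.12, 0.046, 1.477]
force: [-0.7, -0.1, 1.1]
grip_width: 0.0003
[ 0.579  -0.0624  0.1754] [-0.7374 -0.1399  1.067 ]
1259 [276.6, 216.6] [ 0.5791 -0.0608  0.105 ] [[0.5660408107848515, -0.0480170456221445], [0.5941026988648356, -0.05083090289243383], [0.5924285532463213, -0.07391151133180542], [0.5633989163680964, -0.07092839299089546]]
```

View pics/w10.png

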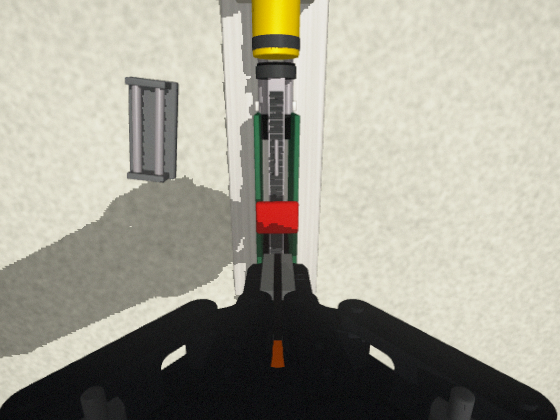

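The jaw sits one tooth behind the cartridge, and the fingertips are lined up with the tab at column 277. Now pressing the tab.

```bash
python3 -m jog '[{"delta_pos":[0,1,-35],"spin":0,"claw":1},{"delta_pos":[0,1,-60],"spin":0,"claw":1},{"delta_pos":[0,1,-66],"spin":0,"claw":1},{"delta_pos":[0,1,-70],"spin":0,"claw":1},{"delta_pos":[0,1,-73],"spin":0,"claw":1},{"delta_pos":[0,1,-76],"spin":0,"claw":1},{"delta_pos":[0,1,-76],"spin":0,"claw":1},{"delta_pos":[0,1,-76],"spin":0,"claw":1}]'; python3 -m jog '[{"delta_pos":[0,0,-1],"spin":0,"claw":1},{"delta_pos":[0,0,-1],"spin":0,"claw":1}]'
```

```text
clock: 21.7
position: [0.5806, -0.0615, 0.102]
tool_rot: [3.115, 0.046, 1.476]
force: [1.5, 0.3, 1.6]
grip_width: -0.0002
clock: 21.9
position: [0.5806, -0.0615, 0.1012]
tool_rot: [3.115, 0.046, 1.476]
force: [1.2, -0.3, 1.7]
grip_width: -0.0003
```

```bash
python3 -m jog '[{"delta_pos":[-1,0,-2],"spin":0,"claw":1},{"delta_pos":[-1,0,-4],"spin":0,"claw":1},{"delta_pos":[-1,0,-4],"spin":0,"claw":1},{"delta_pos":[-1,0,-4],"spin":0,"claw":1}]'; python3 - <<'E'
from h import *
w=eyes.grab_frame('wrist');cv2.imwrite('pics/w11.png',w);print(bot.observe()['position'],bot.observe()['force'])
a=eyes.grab_frame('top');cv2.imwrite('pics/t11.png',a)
cv2.imwrite('pics/m11.png',np.vstack([cv2.resize(a[180:225,225:325],(560,252),interpolation=cv2.INTER_CUBIC),w[:300]]))
E
```

```text
clock: 22.3
position: [0.5798, -0.0615, 0.0973]
tool_rot: [3.115, 0.046, 1.476]
force: [-0.6, 0.2, 6.9]
grip_width: 0.0001
[ 0.57976178 -0.06150183  0.09731919] [-1.04630063 -0.28083556  6.84171929]
```

View pics/m11.png

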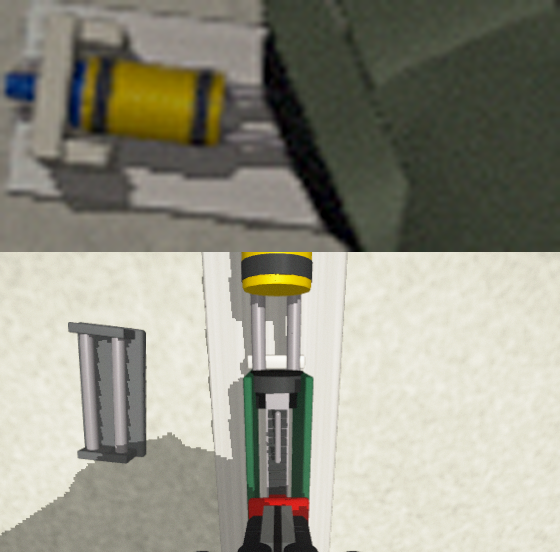

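The jaw has sprung right back to the cheek ends, and the cartridge stays in the port with the bush pushed in. I'll hold briefly, lift away, and take a final check.

```bash
python3 -m jog '[{"delta_pos":[0,0,0],"spin":0,"claw":1},{"delta_pos":[0,0,0],"spin":0,"claw":1},{"delta_pos":[0,0,0],"spin":0,"claw":1},{"delta_pos":[0,0,10],"spin":0,"claw":1},{"delta_pos":[0,0,50],"spin":0,"claw":1},{"delta_pos":[0,0,100],"spin":0,"claw":1},{"delta_pos":[0,0,140],"spin":0,"claw":1},{"delta_pos":[0,0,140],"spin":0,"claw":1}]'; python3 -m jog '[{"delta_pos":[-20,25,10],"spin":0,"claw":1},{"delta_pos":[-20,25,10],"spin":0,"claw":1},{"delta_pos":[-20,25,10],"spin":0,"claw":1}]'; python3 - <<'E'
from h import *
np.set_printoptions(precision=4,suppress=True)
c=cam('wrist');w=eyes.grab_frame('wrist');cv2.imwrite('pics/w12.png',w);s=bot.observe();print(s['position'],s['force'])
a=1.475;o=np.array([.5856,.0075]);ex=np.array([np.cos(a),np.sin(a)])
for col,z in (('yellow',.07),('blue',.06),('red',.105)):
  for b in blobs(w,col): print(col,b[0],b[1],((toplane(c,[b[1]],z)[0,:2]-o)@ex*1e3).round(1))
u,v=proj(c,np.r_[o+ex*.02,.06])[0].astype(int); print(u,v)
cv2.imwrite('pics/m12.png',cv2.resize(w[0:330,150:400],(600,792)) [:600])
E
```

```text
clock: 23.2
position: [0.5817, -0.0612, 0.243]
tool_rot: [3.108, 0.046, 1.476]
force: [1.2, 0.3, -0.8]
grip_width: 0.0001
clock: 23.5
position: [0.5615, -0.036, 0.2536]
tool_rot: [3.107, 0.046, 1.477]
force: [0.9, -0.7, -0.2]
grip_width: -0.0001
[ 0.5616 -0.0365  0.2531] [0.4085 0.305  0.0395]
yellow 176 [293.5, 25.6] 97.2
yellow 1499 [292.7, 58.9] 69.6
yellow 164 [291.9, 92.0] 40.7
blue 193 [293.0, 19.3] 104.5
red 679 [293.4, 212.6] -68.8
291 114
```

The picture quota is used up, so I'll check numerically: bush travel (rear stem), cartridge against mouth, jaw face, tab, and neighbours unmoved. The latest picture gives the cartridge centre at 69.6 mm.

```bash
python3 - <<'E'
from h import *
np.set_printoptions(precision=1,suppress=True)
f=eyes.grab_frame('top'); cv2.imwrite('pics/t13.png',f); c=cam('top')
a=1.475;o=np.array([.5856,.0075]);ex=np.array([np.cos(a),np.sin(a)])
loc=lambda uv,z:((toplane(c,uv,z)[:,:2]-o)@ex*1e3)
t0=cv2.imread('pics/top0.png')
for n,im in (('t0',t0),('t11',cv2.imread('pics/t11.png')),('now',f)):
    h=cv2.cvtColor(im,cv2.COLOR_BGR2HSV)
    m=cv2.inRange(h,(95,110,30),(130,255,255))[170:225,215:275]
    ys,xs=np.nonzero(m); st=xs[xs<19]+215
    print(n,'blue cols',np.bincount(xs+215,minlength=260)[222:252].tolist(),'stem rear x',loc([[xs.min()+215-.5,195]],.06))
    g=cv2.cvtColor(im,cv2.COLOR_BGR2GRAY)
    print('  cheek rows',[g[r,236:256].tolist() for r in (186,187,208,207)])
    print('  yellow',[ (b[0],b[1],loc([b[1]],.072)[0].round(1)) for b in blobs(im,'yellow',10)], 'red',[b[:2] for b in blobs(im,'red')],'orange',[b[:2] for b in blobs(im,'orange') if 340<b[1][0]<370])
print('px 247.3 =',loc([[247.3,187],[247.3,208]],.075))
for n,(u,v) in dict(jar=(147,247),bottle=(134,157),beaker=(414,196)).items():
    d=cv2.absdiff(f,t0)[v-18:v+18,u-18:u+18]; print(n,'mean diff',d.mean().round(2))
E
```

```text
t0 blue cols [0, 0, 0, 0, 0, 0, 0, 0, 4, 0, 0, 0, 0, 0, 0, 0, 4, 5, 5, 7, 10, 12, 4, 0, 0, 0, 0, 0, 0, 0] stem rear x [124.7]
  cheek rows [[135, 118, 73, 103, 134, 136, 135, 132, 132, 136, 103, 75, 118, 130, 132, 131, 132, 135, 131, 131], [140, 116, 58, 65, 75, 87, 89, 100, 116, 129, 97, 51, 106, 139, 133, 135, 130, 134, 127, 131], [90, 127, 127, 134, 132, 136, 141, 119, 68, 56, 67, 67, 108, 139, 140, 139, 141, 135, 132, 134], [93, 133, 131, 136, 134, 133, 136, 118, 79, 57, 69, 70, 105, 133, 129, 131, 129, 101, 65, 67]]
  yellow [(24, [270.7, 245.0], np.float64(8.1)), (201, [281.4, 248.0], np.float64(-18.7)), (29, [292.3, 250.4], np.float64(-45.9))] red [(92, [308.4, 203.1])] orange [(40, [356.8, 207.1])]
t11 blue cols [0, 0, 0, 0, 3, 4, 5, 5, 5, 0, 0, 0, 0, 0, 0, 4, 10, 4, 0, 0, 0, 0, 0, 0, 0, 0, 0, 0, 0, 0] stem rear x [134.6]
  cheek rows [[150, 128, 86, 109, 151, 151, 150, 149, 147, 149, 114, 80, 133, 147, 146, 145, 145, 142, 142, 142], [151, 126, 68, 69, 89, 91, 97, 115, 132, 139, 110, 54, 115, 152, 148, 144, 144, 145, 142, 141], [101, 139, 140, 141, 147, 155, 151, 130, 75, 55,
[... 327 characters left out ...]
4, 4, 5, 5, 5, 0, 0, 0, 0, 0, 0, 2, 10, 5, 0, 0, 0, 0, 0, 0, 0, 0, 0, 0, 0, 0] stem rear x [134.6]
  cheek rows [[146, 129, 82, 111, 151, 149, 148, 145, 148, 148, 115, 88, 129, 150, 143, 143, 148, 117, 36, 17], [146, 126, 67, 67, 84, 92, 102, 113, 130, 141, 110, 52, 114, 152, 146, 146, 148, 110, 28, 16], [100, 140, 137, 138, 145, 148, 153, 132, 74, 62, 73, 78, 78, 80, 76, 79, 79, 82, 78, 84], [101, 144, 145, 147, 146, 148, 144, 127, 84, 59, 73, 76, 83, 78, 78, 78, 77, 78, 79, 64]]
  yellow [(21, [240.8, 195.5], np.float64(95.7)), (127, [248.8, 197.9], np.float64(75.4))] red [] orange [(42, [356.9, 207.1])]
px 247.3 = [82.2 75.8]
jar mean diff 10.39
bottle mean diff 8.39
beaker mean diff 9.26
```

The bush moved 9.9 mm (fully in), the trigger is back at its start pixel, and the tool is clear. I'm handing in.

```bash
python3 -c "
from workcell import bot
s=bot.observe();print(s['clock'],s['force']);print(bot.job_done())"
```

```text
23.6 [-0.01601845 -0.84378904 -0.39478888]
the job is handed in; nothing more can be done
None
```

I laid the cartridge on the cradle rods and let go. Four strokes on the trigger from behind then walked the jaw up until the cartridge was home. Pressing the red tab released the jaw. I handed in at 23.6 s with the robot clear of everything.

**Last checks:**
- **Pressing:** the fourth stroke stopped about 4 mm short of full travel. I held about 22 N there, roughly 20 N at the jaw and well under the 38 N cracking limit.
- **Home:** the blue bush moved about 9.9 mm of its 10 mm, measured at its rear stem in the top camera.
- **Jaw:** it was right back in the picture taken with the tab held down. It did not appear in my later number checks.
- **Trigger:** it is at its starting pixel.
- **Tab:** its position read normally after I lifted off, but I did not measure its height.

**What disagreed or was not confirmed:**
- The cartridge centre read 68.6–69.6 mm along the clamp, against about 66 mm expected from my rough port position. I trusted the bush travel and the felt stop instead.
- The picture limit stopped me viewing the last image, so the final checks are numbers only.
- The before/after comparison of the jar, bottle and beaker proved nothing: the overall brightness had changed and differed by 8–10 grey levels around each. I kept the arm clear of all three throughout.

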